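Scan a drive in to its tray and hang the scanner up

ROBOT

A 7-joint arm with a two-finger parallel gripper is mounted at the origin on a cart in front of the work surface, level with it; the furniture and walls round the work are solid. World frame = base frame: x ahead of the robot, y to its left, z up, the work surface at z = 0. Lengths are in m, angles in rad, forces in N, time in s.
With the tool pointing down it reaches from about 0.425 to 0.925 m from the base axis. Payload 6.8 kg.
Tool frame: the origin (TCP) lies on the centre line of the jaws, within the pads' length; the fingertips stand 25 mm ahead of it and the grasp point (between the pads) lies 6 mm ahead of it; z points along the fingers, y is the line along which they close (so a half turn about z gives the same grasp; the last joint's range is limited). The gripper opens to 85 mm and grips with 20 to 120 N. Pads are 22 mm wide; open, the fingers measure 114 mm over their backs; the gripper's body (76 mm by 85 mm) begins 54 mm behind the grasp point. The pads swing forward as they close: fully open they stand 13 mm farther back than shut.
Start: joints at [-1.333, 0.477, 0.022, 1.555, -0.011, 1.109, -0.083], TCP at [0.229, 0.635, 0.256] pointing down, gripper open.
Joint ranges: [-2.96, 2.96], [-0.34, 2.1], [-1.41, 1.46], [0.24, 2.44], [-1.37, 4.51], [0.17, 1.92], [-2.96, 2.96]. Speed limits (rad/s): [2.39, 2.39, 3.14, 3.14, 3.14, 3.14, 3.14].

INTERFACE

Orientations are given as a unit quaternion [x, y, z, w].
In Python, from workcell import * gives the robot as it stands. The module is installed in compiled form; this text tells all that it offers. Calls block until the motion is done:
- move_to(position, orientation): joint-space move of the TCP to a pose.
- line_to(position, ori=None, vel=0.15, f_stop=None): straight line of the TCP; ori=None keeps the orientation; vel is the mean speed in m/s. With f_stop (N) it stops when the force on the tool has changed by that much, and returns True; else False.
- move_joints(angles): joint-space move.
- gripper_to(opening): opening from 0.0 (shut) to 1.0 (fully open); the grip force is fixed at half the most; returns when the fingers have stopped.
- dwell(seconds).
- inverse_kinematics(position, orientation): joint angles nearest the present ones, or None.
- get_obs(): the state.
- camera(name): name is "side" or "top" or "wrist"; returns the picture (480x640x3 uint8, blue, green, red); there is no depth.
- get_calibration(name): a dict with "camera_matrix" (3x3 intrinsics, pixels), "origin" and "rotation" of the camera in the world; the wrist camera has in their place "hand_eye" (4x4, takes a point from camera to tool coordinates, whose origin is the TCP and whose axes are the flange's). Camera axes: x right, y up, looking along -z (the intrinsics and any distortion apply to the point x, -y, -z); pixel columns grow to the right and rows downward; lengths in m; the calibration is good to about 2 mm. A picture is of the moment at which its call begins: read the wrist's pose just before it. get_calibration takes no time and is no camera call.
A pose or a line that the arm cannot do raises MotionError and nothing moves.
- hand_in(): hands the job in; it is judged then, once.
The state is a dict: "time_s": time; "qpos": joint angles; "qvel": joint speeds; "tau": joint torques, N m; "tool_pos": TCP position; "eef_rot": TCP orientation; "ft_force": force on the tool from outside, world axes, zero at the start; "torque": the same for the moment, N m; "grip_width": opening from 0.0 (shut) to 1.0 (fully open); "grasp_force": force on a finger pad.
Only numpy, scipy, OpenCV 4.12 (cv2) and the standard library are available. Lean on these libraries where they do the work, as an engineer would, in place of code of your own. Each camera call takes 0.05 s, during which the arm holds its last target. There are 200 camera calls.

TASK

Book the docked drive in to its tray: take the barcode scanner by its grip, point its window squarely at the middle of the label on the drive in the dock, from about 8 cm away and hold it still there for a good second, then do the same with the label on the front of the small black tray that has one. Do not bump the dock or the tray. Finally hang the scanner by its wire loop on the peg of the stand, let go and leave it hanging still, with the other things on the bench left where they are.

Things in the scene. Friction and masses are not known exactly. Their poses are not given: they have to be found in the camera images.
- scanner: handheld barcode scanner lying on its flat underside, 147 long, 0.16 kg. Back: plain grip 30 wide, 30 high (x -100 to -4 mm); front: flared head 44 wide, 34 high (x -3 to 45) with a dark window in its front face; a steel wire loop stands on top at the balance point (x = 0). Origin: on the underside, below the loop. x: forward, the way the window looks; z: up
- scanner_grip (a point): middle of the scanner's grip, 58 mm behind the loop, 15 mm above the underside; the place to take it, across its 30 mm (along y)
- scanner_window (a point): centre of the window, 46 mm ahead of the loop, 17 mm above the underside. The reading beam leaves here along the scanner's +x
- scanner_beam_near (a point): point on the beam 40 mm in front of the window
- scanner_beam_far (a point): point on the beam 120 mm in front of the window
- scanner_eye (a point): centre of the wire loop, 46 mm above the underside. The loop lies in the scanner's y-z plane (it is passed over a peg by moving along the scanner's x); wire 5 thick, opening 24 wide; the opening runs from the scanner's top (z = 34 mm) to z = 58 mm
- dock: black drive dock, 100 deep, 116 wide, fixed to the table, in which a plain black drive (101 wide, 10 thick, its top about 80 over the table) leans back by 23 degrees. Origin: on its underside. x: into the depth, away from its front
- drive_label_centre (a point): centre of the white barcode label, 50 wide and 28 high, on the leaning face of the drive in the dock. x: into the label, square to it (the way the beam should point: here forward and 23 degrees downward); y: along its width; z: along its height
- tray: open black card tray, 145 deep, 137 wide, 58 high, fixed to the table, a few things inside; the only tray with a label (another without one lies far back under the shelf). Origin: centre of its underside. x: into the depth, away from its front
- tray_label_centre (a point): centre of the white barcode label, 50 wide and 28 high, on the upright front face of the tray (not the sticker on its side), 33 mm over the table. x: into the label, square to it, level; y: along its width; z: up
- stand: steel stand fixed to the table: base plate 90 x 60 x 8, an upright 36 wide and 10 thick (its front face at x = +25 mm) 190 high, and from it a level round peg, 8 thick, with a 12 mm ball at its end, that points to the stand's front (-x), its axis 165 mm over the table. Origin: centre of the underside
- peg_seat (a point): point on the peg's axis where the loop should hang, 65 mm in front of the upright and 26 mm behind the peg's end. x: along the peg toward the upright; z: up
- peg_tip (a point): outer end of the peg's ball end
- solder_reel: reel of solder wire standing on its flange, 53 across, 43 high; a bystander, loose. Origin: centre of its underside
- flux_jar: low tin of flux, 46 across, 22 high; a bystander, loose. Origin: centre of its underside
- screwdriver: precision screwdriver, 156 long, 12 thick, lying; a bystander, loose. Origin: centre of its underside

How it is judged:
On the way, in this order (a step that is already met when the one before it is completed fails the run):
1. the scanner is picked up: its underside 30 mm or more above the table, in the fingers (height (world z) of scanner above 0.03 m and contact force between the fingers and scanner above 0.5 N), for 0.2 s.
2. held still (under 30 mm/s and 0.2 rad/s) for 0.8 s aimed at the drive's label: window 40 to 120 mm in front of it, within 0.3 rad of square, the beam inside the label (x of scanner_window in the frame of drive_label_centre between -0.12 and -0.04 m and x of scanner_beam_far in the frame of drive_label_centre above -0.02 m and y of scanner_beam_near in the frame of drive_label_centre between -0.025 and 0.025 m and z of scanner_beam_near in the frame of drive_label_centre between -0.014 and 0.014 m and y of scanner_beam_far in the frame of drive_label_centre between -0.025 and 0.025 m and z of scanner_beam_far in the frame of drive_label_centre between -0.014 and 0.014 m and angle between the x axis of scanner and the x axis of drive_label_centre, either way round below 0.3 rad and contact force between the fingers and scanner above 0.5 N and linear speed of scanner below 0.03 m/s and angular speed of scanner below 0.2 rad/s), for 0.8 s.
3. then the same at the tray's label for 0.8 s (x of scanner_window in the frame of tray_label_centre between -0.12 and -0.04 m and x of scanner_beam_far in the frame of tray_label_centre above -0.02 m and y of scanner_beam_near in the frame of tray_label_centre between -0.025 and 0.025 m and z of scanner_beam_near in the frame of tray_label_centre between -0.014 and 0.014 m and y of scanner_beam_far in the frame of tray_label_centre between -0.025 and 0.025 m and z of scanner_beam_far in the frame of tray_label_centre between -0.014 and 0.014 m and angle between the x axis of scanner and the x axis of tray_label_centre, either way round below 0.3 rad and contact force between the fingers and scanner above 0.5 N and linear speed of scanner below 0.03 m/s and angular speed of scanner below 0.2 rad/s), for 0.8 s.
At the end, for the whole second after the job is handed in: The scanner hangs still (under 50 mm/s, 0.6 rad/s) on the stand alone, released, the peg through its loop: loop centre within 20 mm of the hanging point along the peg, 10 mm sideways and 2 to 13 mm below the peg axis; scanner within 0.45 rad of upright (x of scanner_eye in the frame of peg_seat between -0.02 and 0.02 m and y of scanner_eye in the frame of peg_seat between -0.01 and 0.01 m and z of scanner_eye in the frame of peg_seat between -0.013 and -0.002 m and angle between scanner's own z axis and vertical below 0.45 rad and contact force between scanner and stand above 0.5 N and height (world z) of scanner above 0.07 m and linear speed of scanner below 0.05 m/s and angular speed of scanner below 0.6 rad/s); the robot touches nothing.
It fails at once if a bystander is moved by more than 30 mm (distance of any of solder_reel, flux_jar, screwdriver from where it was at the start of the episode above 0.03 m).
It fails at once if the scanner or the arm bumps the dock or the tray with more than 3 N (contact force between any of scanner, the arm, the fingers and dock above 3 N or contact force between any of scanner, the arm, the fingers and tray above 3 N).
It also fails if it takes over 64 s, if anything falls off the work surface, if the arm or the gripper's body presses on something with over 40 N, if the wrist force passes 120 N, or if a joint passes its speed limit or range.

## Working session

There is one attempt and no reset: what is moved stays moved. The work goes in short steps, each a Python script; the robot and the scene stay as the last script left them, time stands still between calls to the robot, and variables do not carry over. Pictures are saved under pics/ and viewed, at most 10 in all, crops included, and the job is handed in when it is done.

```bash
mkdir -p pics; python3 - <<'E'
from workcell import *
import cv2,numpy as np
np.set_printoptions(precision=4,suppress=True)
for n in ["side","top","wrist"]:
    im=camera(n); cv2.imwrite(f"pics/{n}0.png",im)
    print(n,get_calibration(n))
o=get_obs();print(o["tool_pos"],o["eef_rot"],o["time_s"],o["grip_width"])
E
```

```text
side {'camera_matrix': array([[500.856 ,   0.    , 329.2784],
       [  0.    , 500.856 , 237.524 ],
       [  0.    ,   0.    ,   1.    ]]), 'origin': array([-0.1778, -0.1294,  0.9833]), 'rotation': array([ 0.2651, -0.2308, -0.6331,  0.6897])}
top {'camera_matrix': array([[570.0294,   0.    , 324.3357],
       [  0.    , 570.0294, 244.0245],
       [  0.    ,   0.    ,   1.    ]]), 'origin': array([ 0.4236, -0.043 ,  1.2318]), 'rotation': array([-0.0405,  0.0513,  0.7074, -0.7037])}
wrist {'camera_matrix': array([[350.2891,   0.    , 327.1495],
       [  0.    , 350.2891, 243.3423],
       [  0.    ,   0.    ,   1.    ]]), 'hand_eye': array([[ 0.0009,  0.9585,  0.285 ,  0.073 ],
       [ 1.    , -0.0007, -0.0008, -0.0004],
       [-0.0006,  0.285 , -0.9585, -0.1163],
       [ 0.    ,  0.    ,  0.    ,  1.    ]])}
[0.2287 0.6347 0.2555] [ 0.172   0.9851 -0.0007 -0.0001] 0.15 1.0030896284978077
```

View pics/top0.png

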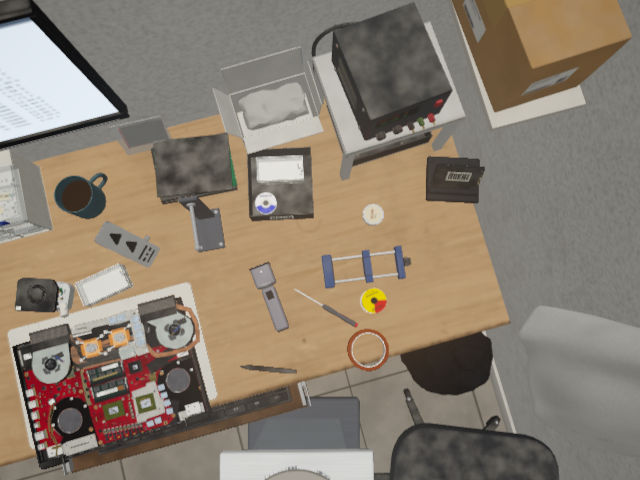

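View pics/side0.png

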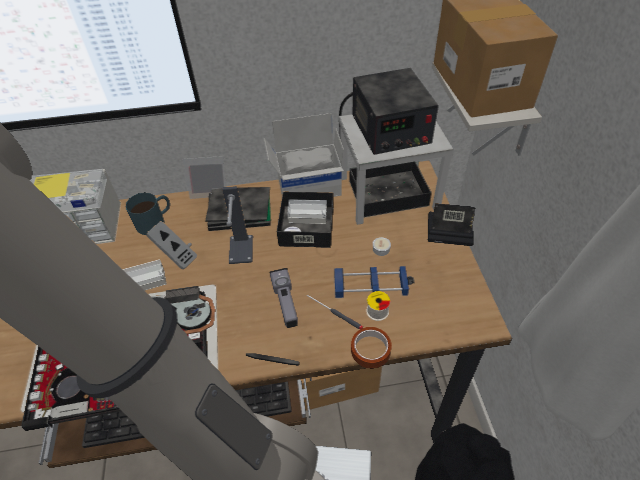

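```bash
python3 - <<'E'
import cv2,numpy as np
t=cv2.imread("pics/top0.png");s=cv2.imread("pics/side0.png")
def c(im,x,y,w,h,k): return cv2.resize(im[y:y+h,x:x+w],None,fx=k,fy=k,interpolation=cv2.INTER_CUBIC)
A=np.vstack([np.hstack([c(t,140,130,200,75*2,4)]),]);cv2.imwrite("pics/a.png",c(t,145,190,200,150,4))
cv2.imwrite("pics/b.png",c(s,195,170,200,150,4))
cv2.imwrite("pics/c.png",np.hstack([c(t,415,140,80,120,5),c(s,415,180,80,120,5)]))
E
```

```text
(no output)
```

View pics/a.png

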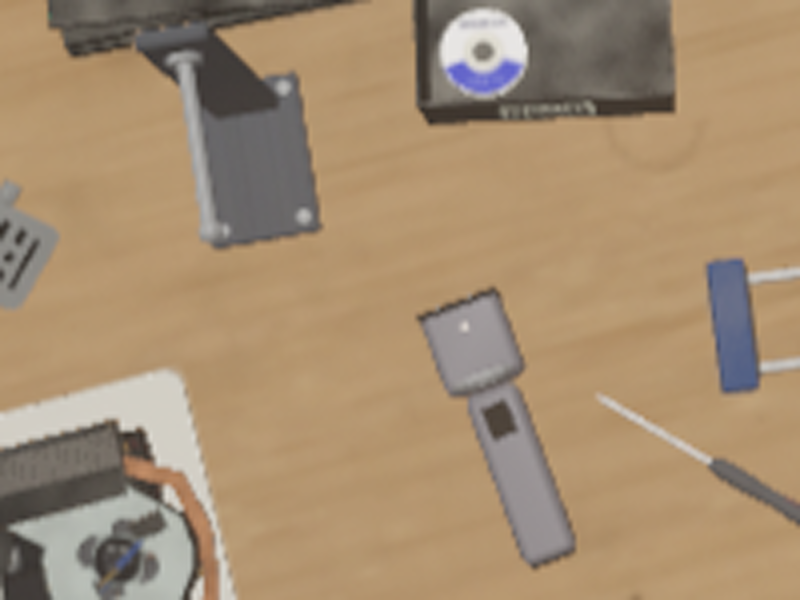

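View pics/b.png

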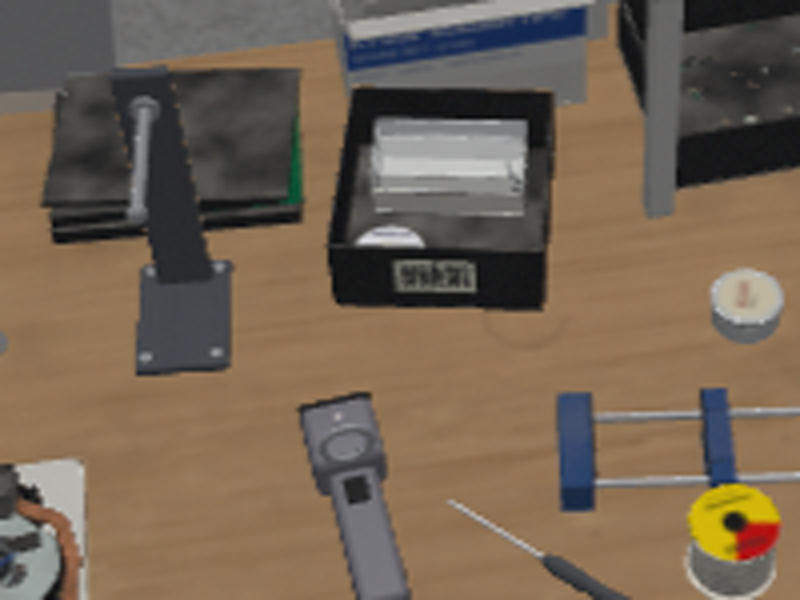

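View pics/c.png

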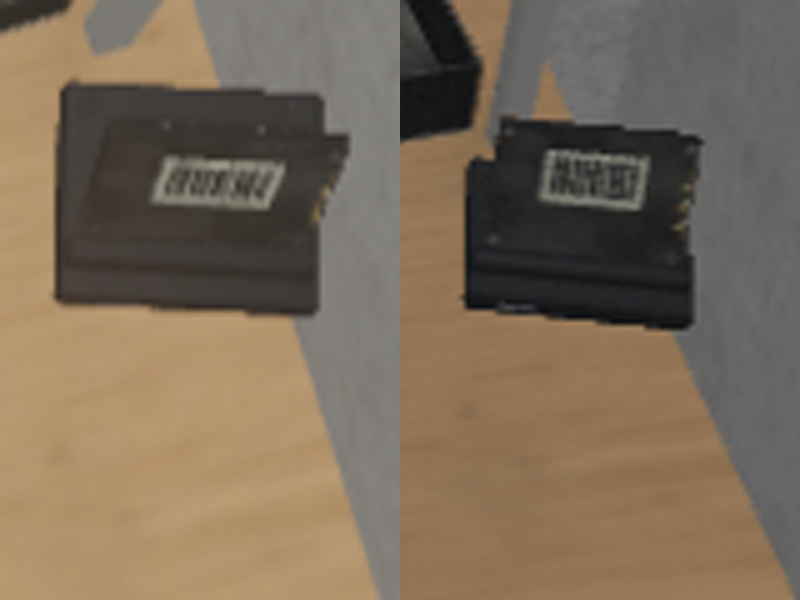

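```bash
cat > h.py <<'E'
from workcell import *
import cv2,numpy as np
from scipy.spatial.transform import Rotation as R
np.set_printoptions(precision=4,suppress=True)
def ray(n,p,T=None):
    c=get_calibration(n);K=c["camera_matrix"]
    d=np.linalg.inv(K)@[p[0],p[1],1];d=d*[1,-1,-1]
    if T is None: o=c["origin"];M=R.from_quat(c["rotation"]).as_matrix()
    else:
        H=T@c["hand_eye"];o=H[:3,3];M=H[:3,:3]
    d=M@d;return np.array(o),d/np.linalg.norm(d)
def onz(n,p,z,T=None):
    o,d=ray(n,p,T);return o+d*(z-o[2])/d[2]
def tri(*rs):
    A=sum(np.eye(3)-np.outer(d,d) for o,d in rs);b=sum((np.eye(3)-np.outer(d,d))@o for o,d in rs)
    X=np.linalg.solve(A,b);return X,max(np.linalg.norm((np.eye(3)-np.outer(d,d))@(X-o)) for o,d in rs)
def toolT():
    o=get_obs();T=np.eye(4);T[:3,:3]=R.from_quat(o["eef_rot"]).as_matrix();T[:3,3]=o["tool_pos"];return T
def proj(n,X,T=None):
    c=get_calibration(n)
    if T is None:o=c["origin"];M=R.from_quat(c["rotation"]).as_matrix()
    else:
        H=T@c["hand_eye"];o=H[:3,3];M=H[:3,:3]
    x=M.T@(np.array(X)-o)*[1,-1,-1];x=c["camera_matrix"]@x;return x[:2]/x[2]
E
python3 - <<'E'
from h import *
A=lambda x,y:((x+.5)/4+145-.5,(y+.5)/4+190-.5)
B=lambda x,y:((x+.5)/4+195-.5,(y+.5)/4+170-.5)
C=lambda x,y:((x+.5)/5+415-.5,(y+.5)/5+140-.5)
D=lambda x,y:((x-400+.5)/5+415-.5,(y+.5)/5+180-.5)
def T(n,a,b): print(n,*tri(ray("top",a),ray("side",b)))
ct=[(163,157),(287,162),(270,208),(150,204)];cs=[(545,150),(650,157),(641,209),(539,200)]
for n,a,b in zip("TL TR BR BL".split(),ct,cs):T("drive "+n,C(*a),D(*b))
T("drive c",C(219,182),D(595,179))
for p in [(55,300),(318,314)]: print("dock bottom front top",onz("top",C(*p),0))
for p in [(465,310),(692,328)]: print("dock bottom front side",onz("side",D(*p),0))
T("tray label c",A(547,107),B(435,276))
for p in [(337,302),(545,308)]: print("tray bot side",onz("side",B(*p),0))
for p in [(428,122),(675,110)]: print("tray bot top",onz("top",A(*p),0))
for p in [(332,246),(547,252)]: print("tray rim front side",onz("side",B(*p),.058))
for p in [(418,105),(675,96)]: print("tray rim front top",onz("top",A(*p),.058))
for p in [(396,261),(477,262)]: print("lab top side",onz("side",B(*p),.047))
T("peg tip",A(220,233),B(137,212));T("peg root",A(185,62),B(145,105))
for p in [(137,213),(145,105)]: print("peg z165 side",onz("side",B(*p),.165))
for p in [(220,233),(185,62)]: print("peg z165 top",onz("top",A(*p),.165))
for p in [(137,374),(229,368),(231,262)]: print("base side",onz("side",B(*p),.008))
for p in [(318,230),(297,73),(218,246)]: print("base top",onz("top",A(*p),.008))
print("scanner: front edge z34",onz("top",A(420,317),.034),onz("top",A(497,290),.034))
print("grip end z30",onz("top",A(535,567),.03),onz("top",A(575,545),.03))
print("eye side z46",onz("side",B(347,443),.046))
E
```

```text
drive TL [ 0.728  -0.3195  0.0733] 0.00022604410461457078
drive TR [ 0.7253 -0.3711  0.0749] 0.00027929807951805326
drive BR [ 0.7113 -0.3697  0.0515] 0.00031708236102395
drive BL [ 0.7131 -0.3186  0.0521] 0.0005144954483386872
drive c [ 0.7199 -0.3455  0.0625] 0.0003365075395297737
dock bottom front top [ 0.6825 -0.2866  0.    ]
dock bottom front top [ 0.6759 -0.403   0.    ]
dock bottom front side [ 0.6819 -0.2876  0.    ]
dock bottom front side [ 0.6786 -0.4023 -0.    ]
tray label c [0.6405 0.0289 0.0311] 0.0005982127220083754
tray bot side [0.6404 0.0937 0.    ]
tray bot side [ 0.6457 -0.0405  0.    ]
tray bot top [0.638  0.0963 0.    ]
tray bot top [ 0.6441 -0.0387  0.    ]
tray rim front side [0.6371 0.0909 0.058 ]
tray rim front side [ 0.6423 -0.0429  0.058 ]
tray rim front top [0.6369 0.0951 0.058 ]
tray rim front top [ 0.6412 -0.039   0.058 ]
lab top side [0.6374 0.0515 0.047 ]
lab top side [0.6404 0.001  0.047 ]
peg tip [0.5558 0.1753 0.1695] 0.0015458365236901783
peg root [0.6371 0.1908 0.1725] 0.000613077721565521
peg z165 side [0.559  0.1784 0.165 ]
peg z165 side [0.6447 0.1931 0.165 ]
peg z165 top [0.5567 0.1747 0.165 ]
peg z165 top [0.6385 0.1931 0.165 ]
base side [0.5659 0.2069 0.008 ]
base side [0.5751 0.1506 0.008 ]
base side [0.6622 0.1664 0.008 ]
base top [0.5777 0.1541 0.008 ]
base top [0.6639 0.1669 0.008 ]
base top [0.5692 0.2077 0.008 ]
scanner: front edge z34 [0.5281 0.0956 0.034 ] [0.5421 0.0553 0.034 ]
grip end z30 [0.3976 0.0349 0.03  ] [0.4088 0.0141 0.03  ]
eye side z46 [0.4965 0.0606 0.046 ]
```

```bash
cat >> h.py <<'E'
def sc(yaw,pitch): # scanner rotation, pitch = beam downward
    return R.from_euler("ZY",[yaw,pitch]).as_matrix()
GR=np.array([-.058,0,.028])   # TCP in scanner frame
DRV=np.array([.7197,-.3450,.063]);TRY=np.array([.640,.0272,.033])
SEAT=np.array([.5775,.1803,.165]);PY=.165;P23=np.radians(23)
def tool(M,o,s=1,gr=GR,dR=np.eye(3)):
    Mt=M@dR@np.array([[s,0,0],[0,-s,0],[0,0,-1.]])
    return o+M@gr, R.from_matrix(Mt).as_quat()
def aim(lab,yaw,pitch,d): # origin of the scanner for a window at distance d
    M=sc(yaw,pitch);return M,lab-M@[d+.046,0,.017]
E
cat > plan.py <<'E'
from h import *
def poses(s):
    P={}
    M=sc(.369,0);o=np.array([.496,.0604,0])
    P["pick"]=tool(M,o,s);P["pickup"]=tool(M,o+[0,0,.12],s)
    for d in(.08,.14):P[f"drv{d}"]=tool(*aim(DRV,-.045,P23,d),s)
    for d in(.08,.12):P[f"try{d}"]=tool(*aim(TRY+[0,0,.003],.045,0,d),s)
    M=sc(PY,0);x=M[:,0]
    for n,b in(("pre",.075),("seat",0)):P[n]=tool(M,SEAT-b*x-[0,0,.046],s)
    return P
E
python3 - <<'E'
from plan import *
for s in(1,-1):
    for k,(p,q) in poses(s).items():
        print(s,k,p,inverse_kinematics(list(p),list(q)))
E
```

```text
1 pick [0.4419 0.0395 0.028 ] [-0.5453  0.5261  0.3847  2.2711 -0.4808  0.4197 -0.9657]
1 pickup [0.4419 0.0395 0.148 ] [-0.8958  0.3269  0.7978  2.2284 -0.3591  0.7131 -1.0504]
1 drv0.08 [ 0.5548 -0.3376  0.145 ] [-0.1834  1.0229  1.0755  1.4851 -0.5991  1.4386 -0.6627]
1 drv0.14 [ 0.4996 -0.3351  0.1685] [-0.2262  0.9527  1.1257  1.6153 -0.5623  1.3981 -0.6025]
1 try0.08 [0.4562 0.0189 0.047 ] [-0.6244  0.5314  0.5532  2.2453 -0.5826  0.5051 -1.1379]
1 try0.12 [0.4162 0.0171 0.047 ] [-0.6849  0.5011  0.6039  2.3358 -0.65    0.4676 -1.0704]
1 pre [0.4463 0.1585 0.147 ] [-1.0288  0.355   0.6747  2.1602 -0.3326  0.7275 -1.5386]
1 seat [0.5203 0.1708 0.147 ] [-0.9258  0.4707  0.6392  1.9929 -0.387   0.7994 -1.4697]
-1 pick [0.4419 0.0395 0.028 ] [-0.2965  0.4921  0.0799  2.2553 -0.0976  0.3972  1.8038]
-1 pickup [0.4419 0.0395 0.148 ] [-0.4965  0.2567  0.3075  2.207  -0.1206  0.6931  1.8342]
-1 drv0.08 [ 0.5548 -0.3376  0.145 ] [-0.0108  0.8381  0.6778  1.4722 -0.2941  1.3434  2.2214]
-1 drv0.14 [ 0.4996 -0.3351  0.1685] [-0.0874  0.7797  0.8054  1.6063 -0.3194  1.315   2.3112]
-1 try0.08 [0.4562 0.0189 0.047 ] [-0.3329  0.4701  0.1868  2.2273 -0.1912  0.4585  1.6217]
-1 try0.12 [0.4162 0.0171 0.047 ] [-0.3647  0.4302  0.2057  2.3169 -0.2149  0.411   1.636 ]
-1 pre [0.4463 0.1585 0.147 ] [-0.6185  0.2983  0.171   2.1361 -0.0766  0.7128  1.3388]
-1 seat [0.5203 0.1708 0.147 ] [-0.5574  0.4049  0.1578  1.9694 -0.0887  0.7738  1.3871]
```

```bash
python3 - <<'E'
from plan import *
p,q=poses(1)["pick"]
move_to(list(p+[0,0,.14]),list(q))
T=toolT();im=camera("wrist");cv2.imwrite("pics/w1.png",im);np.save("T1.npy",T)
print(T[:3,3],get_obs()["time_s"],get_obs()["qpos"])
M=sc(.369,0);o=np.array([.496,.0604,0])
for n,l in dict(eye=[0,0,.046],fl=[.045,.022,.034],fr=[.045,-.022,.034],gl=[-.1,.015,.03],gr=[-.1,-.015,.03]).items(): print(n,proj("wrist",o+M@l,T))
E
```

```text
[0.4423 0.0404 0.1681] 2.475 [-0.9164  0.2806  0.8082  2.2115 -0.2964  0.7554 -1.1092]
eye [328.5459 162.4784]
fl [295.4727  91.4782]
fr [362.0521  91.6868]
gl [308.9611 290.892 ]
gr [346.9592 291.0028]
```

View pics/w1.png

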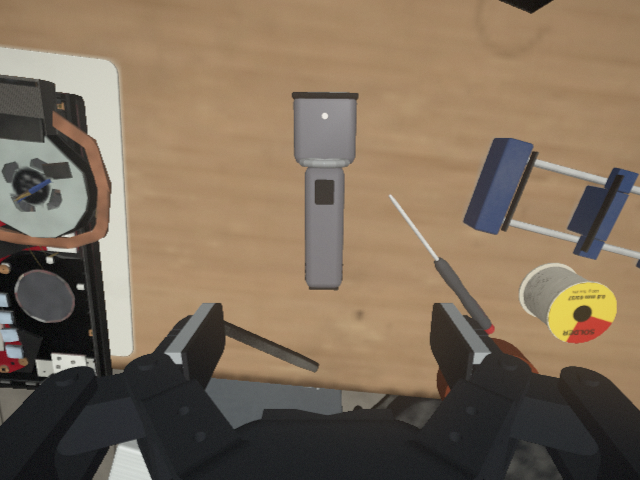

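```bash
python3 - <<'E'
from plan import *
p,q=poses(1)["pick"]; p=p+sc(.369,0)@[0,.0023,0]
gripper_to(.7)
line_to(list(p+[0,0,.03]),list(q),vel=.15)
print(line_to(list(p),vel=.05,f_stop=8))
gripper_to(0)
o=get_obs();print(o["tool_pos"],o["grip_width"],o["grasp_force"],o["ft_force"])
line_to(list(p+[0,0,.12]),vel=.12)
dwell(.3)
T=toolT();np.save("T2.npy",T);im=camera("wrist");cv2.imwrite("pics/w2.png",im[60:460,100:560])
for n in("top","side"):cv2.imwrite(f"pics/{n}2.png",camera(n))
o=get_obs();print(o["tool_pos"],R.from_quat(o["eef_rot"]).as_matrix(),o["grip_width"],o["grasp_force"],o["ft_force"],o["time_s"])
M=T[:3,:3]@np.diag([1,-1,-1]);og=T[:3,3]-M@GR
for n,l in dict(eye=[0,0,.046],fl=[.045,.022,.034],fr=[.045,-.022,.034],hl=[-.003,.022,.034],hr=[-.003,-.022,.034]).items(): print(n,proj("wrist",og+M@l,T)-[100,60],proj("side",og+M@l),proj("top",og+M@l))
E
```

```text
False
[0.4413 0.0417 0.0284] 0.3420685858857668 59.57084834575653 [-1.6157  0.4987  4.9369]
[0.441  0.0415 0.1479] [[ 0.9327  0.3606 -0.0003]
 [ 0.3606 -0.9327 -0.0002]
 [-0.0003  0.0001 -1.    ]] 0.33771576474927995 59.22276556491852 [-0.2571  0.5987 -2.4029] 6.4667
eye [227.3466 131.2836] [275.4389 247.6204] [259.1598 280.3332]
fl [148.0134 -37.7293] [262.0139 238.3394] [240.5239 262.9036]
fr [307.0267 -37.5992] [281.5353 234.0339] [262.2763 254.4867]
hl [157.6608 135.3189] [266.2175 254.5103] [249.4143 286.5032]
hr [297.0211 135.4521] [286.2628 249.9729] [271.2568 277.984 ]
```

View pics/w2.png

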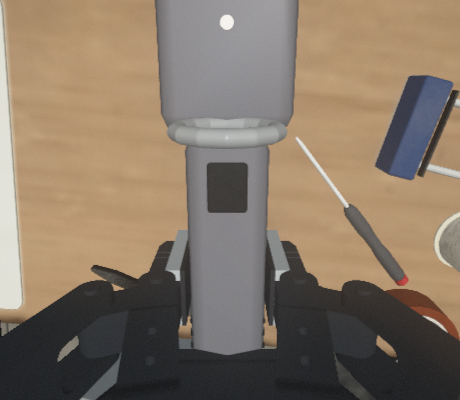

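```bash
cat >> h.py <<'E'
def scpose():
    T=toolT();M=T[:3,:3]@np.diag([1,-1,-1]);return M,T[:3,3]-M@GR
def chk(lab,L):
    M,o=scpose()
    for x in(.046,.086,.166):print(x,L.T@(o+M@[x,0,.017]-lab),end=" ")
    print("ang",np.arccos((M[:,0]@L[:,0])),get_obs()["time_s"],get_obs()["grasp_force"])
E
python3 - <<'E'
from plan import *
P=poses(1);p,q=P["drv0.14"]
line_to(list(get_obs()["tool_pos"]+[0,0,.06]),vel=.15)
move_to(list(p+[0,0,.05]),list(q))
line_to(list(p),vel=.12)
T=toolT();im=camera("wrist");cv2.imwrite("pics/w3.png",im);
print(proj("wrist",DRV,T))
L=sc(-.045,P23)
for a,b in((.025,.014),(-.025,.014),(-.025,-.014),(.025,-.014)):print(proj("wrist",DRV+L@[0,a,b],T))
chk(DRV,L)
E
```

```text
[ 328.0015 -716.4368]
[ 181.7642 -908.8007]
[ 474.5799 -907.9286]
[ 428.91   -583.6994]
[ 226.7831 -584.2039]
0.046 [-0.1401 -0.0003  0.0008] 0.086 [-0.1001 -0.0003  0.0008] 0.166 [-0.0201 -0.0003  0.0009] ang 0.0006592591482360023 9.05 59.226136207580566
```

View pics/w3.png

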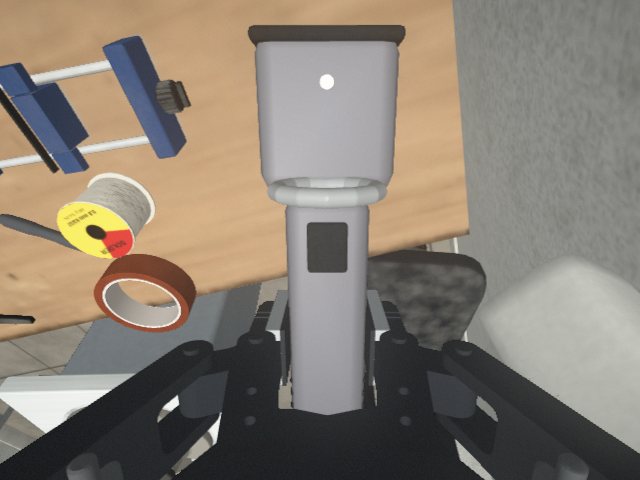

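```bash
python3 - <<'E'
from plan import *
P=poses(1);p,q=P["drv0.08"];L=sc(-.045,P23)
print(line_to(list(p),list(q),vel=.06,f_stop=15));dwell(.4);chk(DRV,L);dwell(1.3);chk(DRV,L)
cv2.imwrite("pics/s4.png",camera("side")[130:330,340:560]);cv2.imwrite("pics/t4.png",camera("top")[90:290,340:560])
p,q=P["drv0.14"];line_to(list(p),list(q),vel=.12);line_to(list(p+[0,0,.06]),vel=.15)
p,q=P["try0.12"];move_to(list(p+[0,0,.10]),list(q));line_to(list(p),vel=.1)
p,q=P["try0.08"];print(line_to(list(p),list(q),vel=.05,f_stop=15));dwell(.4)
L=sc(.045,0);chk(TRY,L);dwell(1.3);chk(TRY,L)
cv2.imwrite("pics/s5.png",camera("side")[150:350,220:440]);cv2.imwrite("pics/t5.png",camera("top")[130:330,180:400])
g=lambda n:cv2.resize(cv2.imread(f"pics/{n}.png"),(400,300),interpolation=cv2.INTER_CUBIC)
cv2.imwrite("pics/m.png",np.vstack([np.hstack([g("s4"),g("t4")]),np.hstack([g("s5"),g("t5")])]))
E
```

```text
False
0.046 [-0.08  0.    0.  ] 0.086 [-0.04    0.      0.0001] 0.166 [0.04   0.     0.0001] ang 9.558523816753788e-05 10.6 59.22621488571167
0.046 [-0.08  0.    0.  ] 0.086 [-0.04  0.    0.  ] 0.166 [0.04 0.   0.  ] ang 3.329367616152714e-05 11.9 59.22627031803131
False
0.046 [-0.0801  0.      0.003 ] 0.086 [-0.0401 -0.      0.003 ] 0.166 [ 0.0399 -0.      0.003 ] ang 3.990070496641933e-05 17.0833 59.24087405204773
0.046 [-0.08  -0.     0.003] 0.086 [-0.04  -0.     0.003] 0.166 [ 0.04  -0.     0.003] ang 6.454647777106495e-05 18.3833 59.242833852767944
```

View pics/m.png

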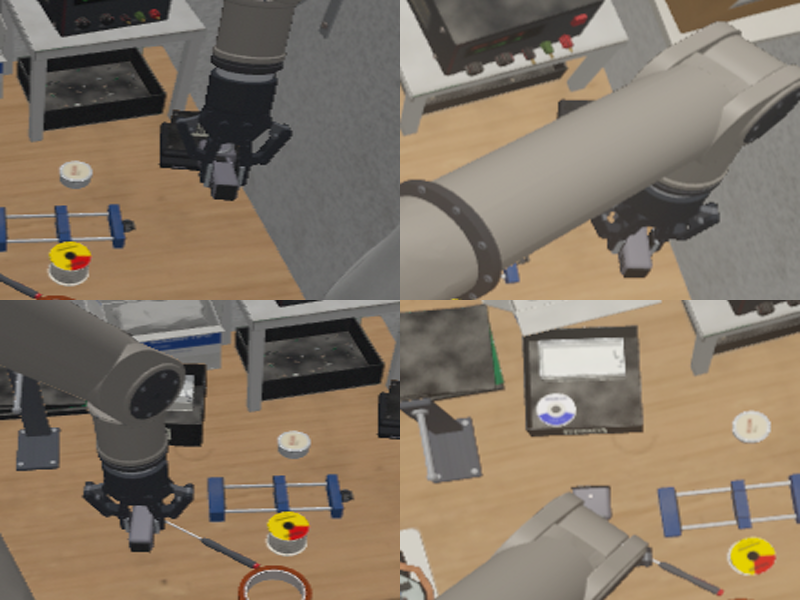

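```bash
python3 - <<'E'
from plan import *
P=poses(1)
p,q=P["try0.12"];line_to(list(p),list(q),vel=.1);line_to(list(p+[0,0,.13]),vel=.15)
p,q=P["pre"];move_to(list(p),list(q));dwell(.3)
M,o=scpose();print(o+M@[0,0,.046],M,get_obs()["time_s"])
tip=SEAT-.020*M[:,0]
side=camera("side");top=camera("top");T=toolT();w=camera("wrist")
for n,im in(("side",side),("top",top),("wrist",w)):
    cv2.imwrite(f"pics/{n}6.png",im)
    for k,X in dict(eye=o+M@[0,0,.046],ball=tip,seat=SEAT,front=o+M@[.045,0,.034]).items():print(n,k,proj(n,X,T if n=="wrist" else None))
e=proj("side",tip).astype(int);f=proj("top",tip).astype(int)
c=lambda im,e:cv2.resize(im[e[1]-50:e[1]+50,e[0]-67:e[0]+66],(400,300),interpolation=cv2.INTER_CUBIC)
print(e,f)
cv2.imwrite("pics/m6.png",np.vstack([np.hstack([c(side,e),c(top,f)]),np.hstack([cv2.resize(w,(400,300)),np.zeros((300,400,3),np.uint8)])]))
E
```

```text
[0.5036 0.1671 0.1652] [[ 0.9867 -0.1624 -0.0001]
 [ 0.1624  0.9867 -0.0004]
 [ 0.0002  0.0003  1.    ]] 20.9917
side eye [228.2946 241.8759]
side ball [229.3536 223.3215]
side seat [229.8849 216.8503]
side front [230.433  230.1743]
top eye [203.0774 276.0784]
top ball [198.3837 247.314 ]
top seat [196.8884 236.9293]
top front [200.9495 253.2019]
wrist eye [328.3797 191.505 ]
wrist ball [324.5682 -42.0975]
wrist seat [ 324.5296 -150.3759]
wrist front [328.6967  22.5749]
[229 223] [198 247]
```

View pics/m6.png

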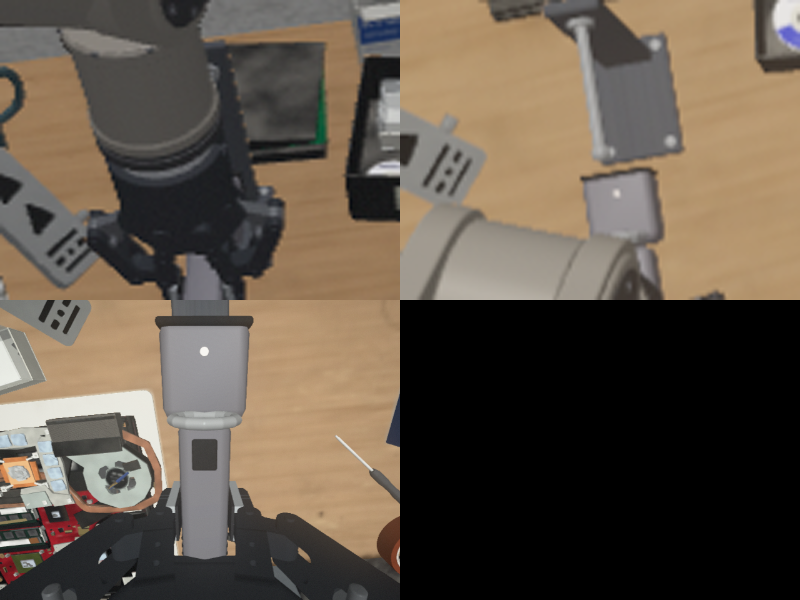

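```bash
python3 - <<'E'
from plan import *
def dot(im,c,r,th):
    x0,y0=int(c[0]-r),int(c[1]-r);g=cv2.cvtColor(im[y0:y0+2*r,x0:x0+2*r],cv2.COLOR_BGR2GRAY).astype(float)
    w=np.clip(g-np.percentile(g,th),0,None);w[w<w.max()*.3]=0
    ys,xs=np.mgrid[:2*r,:2*r];return np.array([(w*xs).sum()/w.sum()+x0,(w*ys).sum()/w.sum()+y0])
T=toolT();M,o=scpose()
w=cv2.imread("pics/wrist6.png");t=cv2.imread("pics/top6.png")
dw=dot(w,(326,82),14,80);D=onz("wrist",dw,o[2]+.034,T);print("dot w",dw,"scanner frame",M.T@(D-o))
dt=dot(t,(202.8,261.5),4,60);pr=proj("top",D);print("top dot",dt,"pred",pr)
Dt=onz("top",dt,D[2]);print("top dot world",Dt,"robot",D,"bias top-robot",Dt-D)
# nominal dot on centre line
Dn=o+M@np.r_[(M.T@(D-o))[0],0,.034];print("nominal bias",Dt-Dn)
b=dot(t,(199,248),6,80);print("ball",b)
g=cv2.cvtColor(t[236:258,188:212],cv2.COLOR_BGR2GRAY);print(g)
E
```

```text
dot w [326.5422  81.7463] scanner frame [0.0299 0.0002 0.034 ]
top dot [202.5564 260.9922] pred [201.6706 261.0149]
top dot world [0.5331 0.171  0.1532] robot [0.5331 0.1727 0.1532] bias top-robot [ 0.     -0.0017 -0.    ]
nominal bias [ 0.     -0.0015 -0.    ]
ball [196.568  245.1302]
[[157 157 157 157 156 156 166 175 159 134  99 103 103 104 103 103 103 103
  102 102 103 103 103 105]
 [157 156 157 156 156 156 164 173 163 138  96 103 103 104 103 102 102 103
  101 102 103 104 104 104]
 [156 157 157 157 157 158 165 170 167 142 100 102 104 105 104 101 102 103
  101 101 103 103 103 104]
 [157 158 159 159 158 159 165 167 171 146 106 102 103 104 104 102 102 102
  101 101 102 103 102 104]
 [159 160 159 158 158 157 158 167 175 151 113 103 102 104 104 102 102 102
  102 100 102 104 103 103]
 [159 158 158 157 156 156 156 167 177 154 125 103 102 104 104 102 101 101
  103 101 102 104 104 103]
 [156 157 157 156 156 157 158 166 176 158 133 103 102 103 105 102 101 102
  102 101 101 103 103 103]
 [156 156 157 157 158 158 159 163 174 162 136 100 102 103 104 103 102 102
  102 101 102 103 103 102]
 [158
[... 709 characters left out ...]
57 158 158 158 158 157 157 155 142 107  91  88  94 107 126 124 124
  125 131 141 156 156 155]
 [157 157 158 158 158 158 157 156 156 153 137 125 124 129 138 152 152 153
  152 138 132 129 128 127]
 [156 156 157 157 158 157 156 155 154 154 153 153 150 136 129 126 125 126
  122  94  78  67  63  63]
 [156 156 157 158 158 157 153 138 130 125 125 125 121  95  78  66  63  64
   73  82  84 102 119 115]
 [157 157 153 130 130 129 122  94  76  64  62  63  73  82  83 101 119 120
  126 132 134 145 154 148]
 [156 156 147  64  62  63  71  80  82  99 115 116 122 129 131 141 152 153
  155 155 157 157 157 150]
 [155 154 150 116  92 109 118 124 127 136 147 149 150 151 152 152 153 155
  155 156 156 157 157 153]]
```

```bash
sed -i 's/SEAT=np.array(\[.5775,.1803,.165\]);PY=.165/SEAT=np.array([.5770,.1835,.165]);PY=.168/' h.py; python3 - <<'E'
from plan import *
P=poses(1);p,q=P["pre"];line_to(list(p),list(q),vel=.03);dwell(.3)
f0=get_obs()["ft_force"]
p,q=P["seat"];print(line_to(list(p),list(q),vel=.04,f_stop=4));dwell(.2)
M,o=scpose();o_=get_obs();print(sc(PY,0).T@(o+M@[0,0,.046]-SEAT),o_["ft_force"]-f0,o_["time_s"])
cv2.imwrite("pics/top7.png",camera("top"));cv2.imwrite("pics/side7.png",camera("side"))
E
```

```text
False
[-0.0001  0.      0.    ] [0.1338 0.4191 0.5947] 23.9167
```

```bash
python3 - <<'E'
from plan import *
p,q=P=poses(1)["seat"]
f0=get_obs()["ft_force"]
for k in range(6,15):
    line_to(list(p-[0,0,k*.001]),vel=.01);dwell(.1)
    f=get_obs()["ft_force"]-f0;print(k,f)
    if f[2]>2.0:break
cv2.imwrite("pics/t8.png",camera("top"))
t=cv2.imread("pics/t8.png")[195:295,140:273];w=camera("wrist")
s=camera("side")[170:270,165:298]
r=lambda i:cv2.resize(i,(400,300),interpolation=cv2.INTER_CUBIC)
cv2.imwrite("pics/m8.png",np.vstack([np.hstack([r(t),r(s)]),np.hstack([r(w[0:300,120:520]),r(w)])]))
print(get_obs()["time_s"])
E
```

```text
6 [-0.3126  0.052  -0.2689]
7 [-0.4492  0.6454 -0.1281]
8 [-0.8805 -0.0199  3.903 ]
25.7167
```

View pics/m8.png

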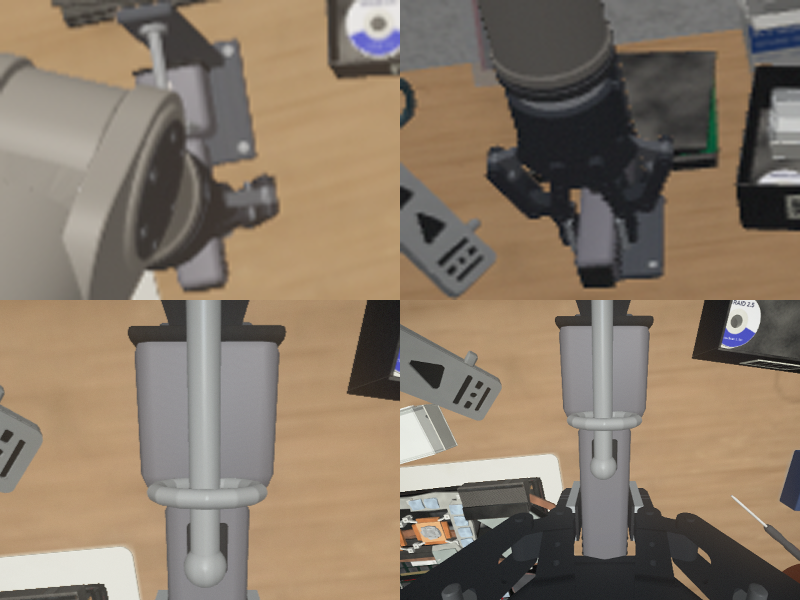

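```bash
python3 - <<'E'
from plan import *
p=get_obs()["tool_pos"]
for g in(.40,.5,.8):gripper_to(g);dwell(.2)
print(get_obs()["grasp_force"])
line_to(list(p+[0,0,.12]),vel=.06)
dwell(1.5);T=toolT();ims=[]
for i in range(2):
    ims.append(camera("wrist"));dwell(1.5)
print(cv2.absdiff(*ims).max(),get_obs()["time_s"])
ctr=SEAT-[0,0,.008];print(proj("wrist",ctr,T))
t=camera("top");w=ims[1];cv2.imwrite("pics/w9.png",w);cv2.imwrite("pics/t9.png",t)
# the head dot/dark window and the head's grey extent in the wrist picture
M=sc(PY,0);o=SEAT-[0,0,.054]
for n,l in dict(fl=[.045,.022,.034],fr=[.045,-.022,.034],gl=[-.1,.015,.03],gr=[-.1,-.015,.03]).items():print(n,proj("wrist",o+M@l,T))
r=lambda i:cv2.resize(i,(400,300),interpolation=cv2.INTER_CUBIC)
cv2.imwrite("pics/m9.png",np.hstack([r(w),r(t[170:320,120:320])]))
E
```

```text
0.0
30 33.9083
[327.1237 163.595 ]
fl [290.8819  86.2204]
fr [363.5152  86.2799]
gl [306.6108 301.4238]
gr [347.4453 301.4657]
```

View pics/m9.png

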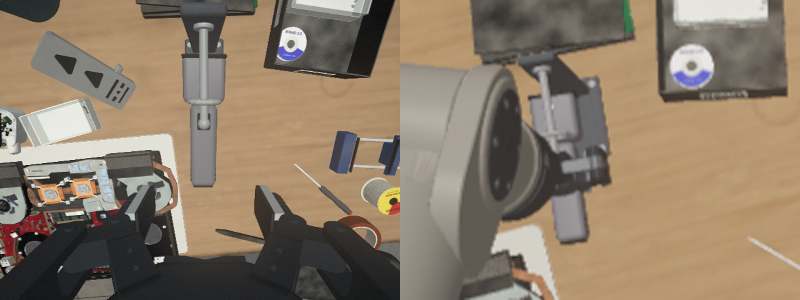

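```bash
python3 - <<'E'
from plan import *
dwell(3);a=camera("wrist");dwell(.4);b=camera("wrist");d=cv2.absdiff(a,b);print(d.max(),(d>10).sum())
print(hand_in())
E
```

```text
25 280
the job is handed in; nothing more can be done
None
```

The job is handed in: the scanner read the drive's label and then the tray's label (held about 1.7 s at each), and now hangs released by its loop on the peg; the hand-in returned no verdict, two wrist pictures 0.4 s apart just before it still differed slightly, so I can't rule out a faint sway, and I viewed 12 pictures, 2 over the limit of 10.

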